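# Open the blue junction box

### The arm

A 7-joint arm with a two-finger parallel gripper is mounted at the origin on the work surface. World frame = base frame: x ahead of the robot, y to its left, z up, the work surface at z = 0. Lengths are in mm, angles in rad, forces in N, time in s.
With the tool pointing down it reaches from about 400 to 875 mm from the base axis. Payload 4.4 kg.
Tool frame: the origin (TCP) lies at the very end of the fingers, on their centre line; the grasp point (between the pads) lies 19 mm behind it; z points along the fingers, x is the direction in which the jaws open and shut, and the axes are right-handed (so a half turn about z gives the same grasp; the last joint's range is limited). The gripper opens to 85 mm and grips with 20 to 120 N. Pads are 22 mm wide; open, the fingers measure 114 mm over their backs; the gripper's body (76 mm by 85 mm) begins 54 mm behind the grasp point. The pads swing forward as they close: fully open they stand 13 mm farther back than shut.
Start: joints at [-1.34, 0.628, 0.038, 1.517, -0.027, 0.996, -0.02], TCP at [190.076, 621.602, 231.313] pointing down, gripper open.
Joint ranges: [-3.06, 3.06], [-0.37, 2.12], [-1.25, 1.32], [0.18, 2.47], [-1.1, 4.24], [0.23, 1.98], [-2.94, 2.94]. Speed limits (rad/s): [2.57, 2.57, 3.14, 3.14, 3.14, 3.14, 3.14].

### API

Orientations are given as [roll, pitch, yaw] about the fixed x, y, z axes, in that order (R = Rz(yaw) Ry(pitch) Rx(roll)).
In Python, from cell import ctrl, get_image, job, models gives the robot as it stands.
- The arm moves only by the tool move_arm, never from a script. Its argument "moves" is a list that holds one entry, the list of rows, each a list of 6 numbers: the shift along the tool's x, y, z in m, then the turn, a rotation vector about the tool's x, y, z in rad. A call has 1 to 20 rows; each row is the pose to reach, as a shift and turn from the pose commanded when the call began, along the tool's axes at that moment; what a row does not reach only later rows make up. A row lasts 1/8 s, in which the tool goes at most 62.5 mm and 10.7 degrees, less where a joint would pass 70% of its speed; a pose out of reach is approached as far as the arm can. A call with a gripper value outside its range is refused whole. "jaw" is the opening, from 0 (shut) to 1 (fully open), set as the call begins (left out, the last holds). The fingers move at their own pace and stop on an object; the grip force is fixed at half the most. Time passes only in rows, so rows that repeat a pose let the fingers close. It gives the time, the measured TCP pose, the force and the opening at its end, in the units of the state.
- ctrl.read_state(): the state, without advancing time (a new reading comes with each control period).
- get_image(name): name is "side" or "top" or "wrist"; returns a dict with "color" (420x560x3 uint8, blue, green, red), "fov_y" (degrees; the focal length in pixels is half the picture's height over the tangent of half this angle, whatever the lens; pixels are square), "cx", "cy" (the principal point, pixels), "origin" and "orientation" of the camera in the world; the wrist camera has in their place "hand_eye" (4x4, takes a point from camera to tool coordinates, whose origin is the TCP and whose axes are the tool frame's). Camera axes: x right, y up, looking along -z (the intrinsics and any distortion apply to the point x, -y, -z); pixel columns grow to the right and rows downward; lengths in mm; the calibration is good to about 2 mm. A picture is of the moment at which its call begins: read the wrist's pose just before it. There is no depth.
- job.finish_job(): hands the job in, once; it reports no verdict.
Trained networks look in the newest picture that a camera, given by its name, has taken for a name from the list of things; names that differ only in an ending like _2 or _b are one class to them, and where a whole thing is asked for, a point or a joint stands for the part that bears it (a point fixed in the world has none). Each returns a list of dicts, best first, with "score" (0 to 1); they miss things now and then, are a little off and sometimes report something else, mostly with a low value. They report only what shows in the picture. A call takes as long as a camera call. They do not tell look-alikes from the thing itself.
- models.cut_out(camera, thing): "pixels" (420x560 bool, what is visible of it) and "uv" ([column, row] in pixels, amid what is visible of it).
- models.place_of(camera, thing): "uv" ([column, row] in pixels: a listed point, or the origin of a listed thing).
The state is a dict: "clock": time; "qpos": joint angles; "qd": joint speeds; "tau": joint torques, N m; "eef_pos": TCP position; "tool_rot": TCP orientation; "force": force on the tool from outside, world axes, zero at the start; "torque": the same for the moment, N m; "width": finger opening in mm.
Only numpy, scipy, OpenCV 4.12 (cv2) and the standard library are available. Lean on these libraries where they do the work, as an engineer would, in place of code of your own. Each camera call takes 0.05 s, during which the arm holds its last target.

### The job

Open the blue junction box for wiring: lift its white cover off by the black handle and set it down in the orange tray, lying flat with the handle up, without dropping it in, and let go of it. Leave the grey box closed, its cover undisturbed.

Things in the scene. Friction and masses are not known exactly. Their poses are not given: they have to be found in the camera images.
- blue_cover_handle (a point): Centre of the black handle bar of the white cover lying loose on the blue box (85 to 165 g, no latch). Bar 70 (along x) x 16 x 14 mm high, on two posts, its centre 27 mm above the plate's top, 37 mm above the cover's underside, 81 mm above the bench at the start. Plate 108 x 78 x 4 mm, long side along x; lip below 92 x 62 x 6 mm, 3 mm play in the box. z up.
- blue_box: Blue plastic electrical junction box fixed to the bench: body 106 (x) x 76 x 50 mm high, open top (opening 98 x 68 mm, 4 mm walls) under its loose cover, a 12 mm flange of the same colour at the foot of each short end. Origin: centre of its underside, on the bench; z up.
- grey_cover_handle (a point): The same white cover with black handle, but on the grey box (a box of the same shape as the blue one): to be left in place. This point is the centre of its handle bar.
- tray: Shallow orange open tray, fixed to the bench: outside 200 (x) x 160 (y) x 25 mm high, inside 190 x 150 mm, walls and floor 5 mm thick. Origin: centre of its underside, on the bench; z up. A cover lying in it has its handle bar's centre 42 mm above the bench.
Mind the look-alikes: they are no part of the job. Leave any turquoise or yellow look-alike of the part that bears blue_cover_handle alone.

How it is judged:
By the outcome, as a careful person would: the job done as asked, in the order asked, and still so for the second after the job is handed in, with the robot touching nothing.
It also fails if it takes over 40 s, if anything falls off the work surface, if the arm or the gripper's body presses on something with over 40 N, if the wrist force passes 120 N, or if a joint passes its speed limit or range.

## Working session

There is one attempt and no reset: what is moved stays moved. The work goes in short steps, Python scripts to look and compute and a tool call to move; the robot and the scene stay as the last step left them, time stands still between calls to the robot, and variables do not carry over. Pictures are saved under pics/ and viewed, and the job is handed in when it is done.

Besides the shell and the picture viewer there is one more tool, called after "Emit:" by a JSON object that holds its "fn" and its "kwargs". move_arm: Moves the arm, as the interface text tells. Its arguments: {"type":"object","properties":{"moves":{"type":"array","items":{"type":"array","items":{"type":"array","items":{"type":"number"}}}},"jaw":{"type":"number"}},"required":["moves"]}

```bash
mkdir -p pics; cat > h.py <<'E'
import numpy as np, cv2
from cell import ctrl, get_image, job, models
from scipy.spatial.transform import Rotation as R
E
python3 - <<'E'
from h import *
s=ctrl.read_state(); print({k:np.round(v,3) for k,v in s.items()})
for c in ["side","top","wrist"]:
    im=get_image(c); cv2.imwrite(f"pics/{c}0.png",im["color"])
    print(c,{k:v for k,v in im.items() if k!="color"})
    for t in ["blue_cover_handle","blue_box","grey_cover_handle","tray"]:
        print(t,[(np.round(d["uv"],1),round(d["score"],2)) for d in models.place_of(c,t)])
E
```

```text
{'clock': np.float64(0.0), 'qpos': array([-1.34 ,  0.629,  0.038,  1.518, -0.027,  0.996, -0.02 ]), 'qd': array([ 0.001,  0.001,  0.001,  0.001, -0.001,  0.001, -0.001]), 'tau': array([ 0.0000e+00, -5.6340e+01,  1.2270e+00, -1.9345e+01,  1.1000e-02,
        1.0000e-02, -0.0000e+00]), 'eef_pos': array([189.893, 620.989, 230.39 ]), 'tool_rot': array([3.142e+00, 2.000e-03, 1.274e+00]), 'force': array([-0.92 , -0.32 ,  0.355]), 'torque': array([-0.017, -0.003, -0.037]), 'width': np.float64(85.18)}
side {'fov_y': 46.509224341362696, 'cx': 272.9109327899742, 'cy': 210.7940811995829, 'origin': array([  96.93648439, -629.50752209,  934.92890768]), 'orientation': array([ 0.71666166,  0.0060809 , -0.50950178])}
blue_cover_handle [(array([284.8, 214.3]), 0.98), (array([159.7, 186.9]), 0.91), (array([208.7, 220.8]), 0.88), (array([358.7, 211.5]), 0.74), (array([257. , 304.1]), 0.64)]
blue_box [(array([287.2, 234.8]), 0.89), (array([394.8, 274.5]), 0.48)]
grey_cover_handle [(array([395.6, 275.8]), 0.79)]
tray [(array([231., 158.]), 0.59)]
top {'fov_y': 45.63231410388282, 'cx': 274.28368281880466,
[... 223 characters left out ...]
]), 0.85), (array([280.6, 197.1]), 0.76), (array([310.2, 119.5]), 0.7)]
blue_box []
grey_cover_handle [(array([414.9, 145.8]), 0.68)]
tray [(array([135.4, 205.5]), 0.8)]
wrist {'fov_y': 71.9618930600187, 'cx': 275.64690138422145, 'cy': 209.01822096613773, 'hand_eye': array([[ 9.99999411e-01,  1.05749352e-03, -2.45783838e-04,
         2.05791231e-01],
       [ 9.54263461e-04, -9.64099113e-01, -2.65540938e-01,
        -6.76092172e+01],
       [-5.17767803e-04,  2.65540547e-01, -9.64099554e-01,
        -1.42699626e+02],
       [ 0.00000000e+00,  0.00000000e+00,  0.00000000e+00,
         1.00000000e+00]])}
blue_cover_handle [(array([ 40.1, 311.9]), 0.56)]
blue_box []
grey_cover_handle []
tray []
```

View pics/side0.png

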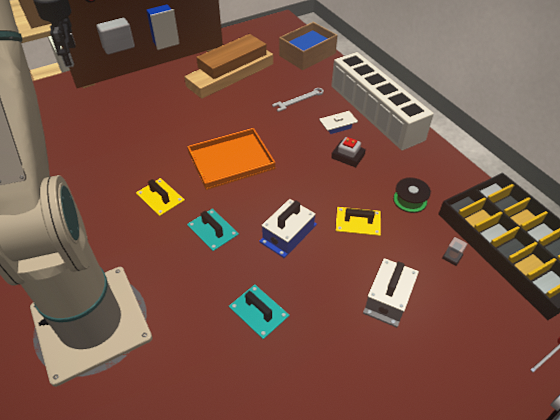

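View pics/top0.png

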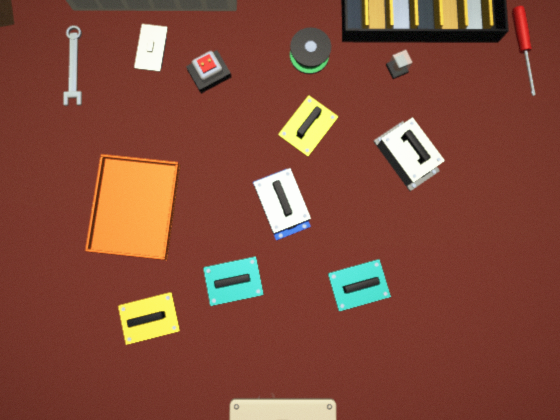

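View pics/wrist0.png

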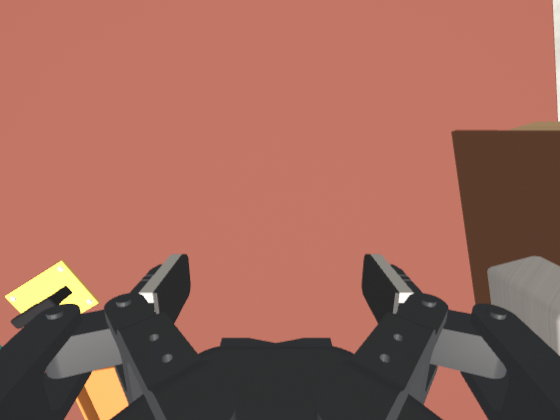

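Both fixed views show these candidates for the cover, side then top pixel:
- White cover on the blue box: (285,214), (281,197).
- White cover on the grey box: (395,276), (415,146).
- Yellow: (160,187), (145,320) and (359,211), (310,120).
- Turquoise: (209,221), (233,281) and (257,304), (360,284).

By the description I choose the white cover on the blue box. The tray is at (231,158) in the side view and (135,206) in the top view.

```bash
cat >> h.py <<'E'
def ray(im,uv,st=None):
    f=210/np.tan(np.radians(im["fov_y"]/2))
    d=np.array([(uv[0]-im["cx"])/f,-(uv[1]-im["cy"])/f,-1])
    if st is None:
        return np.array(im["origin"]), R.from_euler("xyz",im["orientation"]).as_matrix()@d
    T=im["hand_eye"]; A=R.from_euler("xyz",st["tool_rot"]).as_matrix()
    return A@T[:3,3]+st["eef_pos"], A@T[:3,:3]@d
def atz(r,z): return r[0]+r[1]*(z-r[0][2])/r[1][2]
def tri(r1,r2):
    A=np.c_[r1[1],-r2[1]]; t=np.linalg.lstsq(A,r2[0]-r1[0],rcond=None)[0]
    a=r1[0]+r1[1]*t[0]; b=r2[0]+r2[1]*t[1]; return (a+b)/2,np.linalg.norm(a-b)
E
python3 - <<'E'
from h import *
S=get_image("side");T=get_image("top")
print("handle",tri(ray(S,[284.8,214.3]),ray(T,[280.6,197.1])), atz(ray(S,[284.8,214.3]),81),atz(ray(T,[280.6,197.1]),81))
print("grey",tri(ray(S,[395.6,275.8]),ray(T,[414.9,145.8])))
print("tray",tri(ray(S,[231,158]),ray(T,[135.4,205.5])),atz(ray(S,[231,158]),5),atz(ray(T,[135.4,205.5]),5))
c=T["color"]; hsv=cv2.cvtColor(c,cv2.COLOR_BGR2HSV)
# handle bar mask
m=np.zeros(c.shape[:2],np.uint8); m[170:222,262:304]=(c[170:222,262:304].max(2)<60)
n,l,st,ce=cv2.connectedComponentsWithStats(m); print(st,ce)
i=l[197,281]; pts=np.argwhere(l==i)[:,::-1].astype(np.float32); rr=cv2.minAreaRect(pts); print(rr)
for b in cv2.boxPoints(rr): print(b,atz(ray(T,b),86))
# tray
m=((hsv[...,0]<20)&(hsv[...,1]>180)&(hsv[...,2]>120)).astype(np.uint8); m[:,200:]=0; m[:140]=0;m[270:]=0
p=np.argwhere(m)[:,::-1].astype(np.float32); rr=cv2.minAreaRect(p); print(rr)
B=[atz(ray(T,b),25) for b in cv2.boxPoints(rr)]; print(np.round(B,1),np.mean(B,0),[np.linalg.norm(B[k]-B[k-1]) for k in range(4)])
v=np.hstack([cv2.resize(T["color"][150:250,240:330],None,fx=4,fy=4),cv2.resize(S["color"][180:270,245:335],None,fx=4,fy=400/90)[:400]]) if 0 else None
cv2.imwrite("pics/crop.png",np.hstack([cv2.resize(T["color"][150:250,235:335],(400,400)),cv2.resize(S["color"][180:280,240:340],(400,400))]))
E
```

```text
handle (array([485.01460185,   7.18255044,  69.13268266]), np.float64(11.789310277364244)) [ 4.73861026e+02 -3.52759196e-01  8.10000000e+01] [488.59414466   5.43568518  81.        ]
grey (array([ 591.99214798, -256.76873696,   76.3940426 ]), np.float64(0.24880619550540767))
tray (array([480.22305202, 301.48856197,  11.30648343]), np.float64(4.506230482000353)) [480.64988159 308.46534998   5.        ] [483.35188521 302.52385003   5.        ]
[[     0      0    560    420 235181]
 [   274    186      1      1      1]
 [   275    188      1      2      2]
 [   279    198      1      1      1]
 [   281    203      1      1      1]
 [   283    208      1      1      1]
 [   284    210      7      6     13]] [[279.49967047 209.50017221]
 [274.         186.        ]
 [275.         188.5       ]
 [279.         198.        ]
 [281.         203.        ]
 [283.         208.        ]
 [286.23076923 212.92307692]]
((279.5, 209.5), (419.0, 559.0), 90.0)
[-1.2828176e-14  0.0000000e+00] [888.66865334 570.85002727  86.        ]
[559.   0.] [ 894.92193708 -558.44704369   86.        ]
[559. 419.] [  87.72162018 -491.25600193   86.        ]
[  0. 419.] [ 86.61915957 503.07806443  86.        ]
((132.20181274414062, 206.32025146484375), (83.17570495605469, 101.79804992675781), 7.883139133453369)
[[388.4 394.9  25. ]
 [594.6 378.6  25. ]
 [571.3 209.2  25. ]
 [366.2 230.6  25. ]] [480.12661971 303.31675018  25.        ] [np.float64(165.7265460419081), np.float64(206.90423958445174), np.float64(170.9206970282907), np.float64(206.13903380633812)]
```

View pics/crop.png

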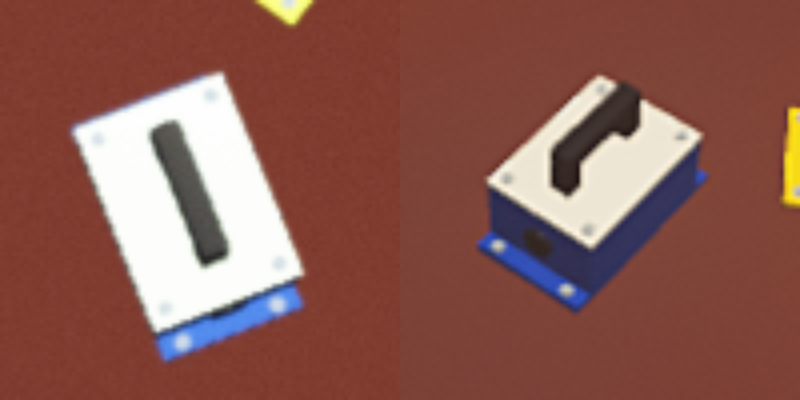

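The crop confirms white plate, black handle and blue body. The network's side pixel for the handle is a few pixels off, so I'm measuring the plate corners and bar ends instead.

```bash
python3 - <<'E'
from h import *
S=get_image("side");T=get_image("top")
tc=np.array([[72,128],[222,72],[303,275],[155,335]])/4+[235,150]
sc=np.array([[488,182],[600,75],[703,135],[590,250]],float); sc[:,0]-=400; sc=sc/4+[240,180]
for n,im,c in (("top",T,tc),("side",S,sc)):
    P=np.array([atz(ray(im,p),54) for p in c]); print(n,np.round(P[:,:2],1),P.mean(0),[round(np.linalg.norm(P[k]-P[k-1]),1) for k in range(4)])
    for a,b in ((0,1),(1,2),(2,3),(3,0)):
        d=P[b]-P[a]; print(np.degrees(np.arctan2(d[1],d[0])))
te=np.array([[165,123],[212,264]])/4+[235,150]
P=np.array([atz(ray(T,p),86) for p in te]); d=P[0]-P[1]; print("bar",P.mean(0),np.linalg.norm(d),np.degrees(np.arctan2(d[1],d[0])))
print("bar side",atz(ray(S,[289.3,211]),86))
# tray rim corners in side
c=S["color"];hsv=cv2.cvtColor(c,cv2.COLOR_BGR2HSV)
m=((hsv[...,0]<20)&(hsv[...,1]>200)&(hsv[...,2]>120)).astype(np.uint8); m[:,290:]=0;m[:120]=0;m[195:]=0;m[:,:180]=0
p=np.argwhere(m)[:,::-1]; print(p.min(0),p.max(0))
cv2.imwrite("pics/tray.png",np.hstack([cv2.resize(T["color"][145:270,75:200],(400,400)),cv2.resize(S["color"][105:205,180:280],(400,400))]))
E
```

```text
top [[523.4  59.4]
 [551.9 -14.6]
 [450.6 -53.9]
 [421.   18.2]] [486.7243029    2.27808837  54.        ] [np.float64(110.3), np.float64(79.4), np.float64(108.6), np.float64(78.0)]
-68.91995038435417
-158.8011257702025
112.30557521029726
21.92754358940511
side [[422.3  15.9]
 [521.9  56.6]
 [550.7 -15.2]
 [448.9 -56.2]] [4.85950752e+02 2.85125544e-01 5.40000000e+01] [np.float64(76.9), np.float64(107.6), np.float64(77.3), np.float64(109.7)]
22.19748363312109
-68.19614341208394
-158.03355294370022
110.255749197361
bar [485.45465755   2.68649311  86.        ] 71.38184392602933 18.21273479800777
bar side [ 4.85695311e+02 -4.72675664e-01  8.60000000e+01]
[187 128] [274 188]
```

View pics/tray.png

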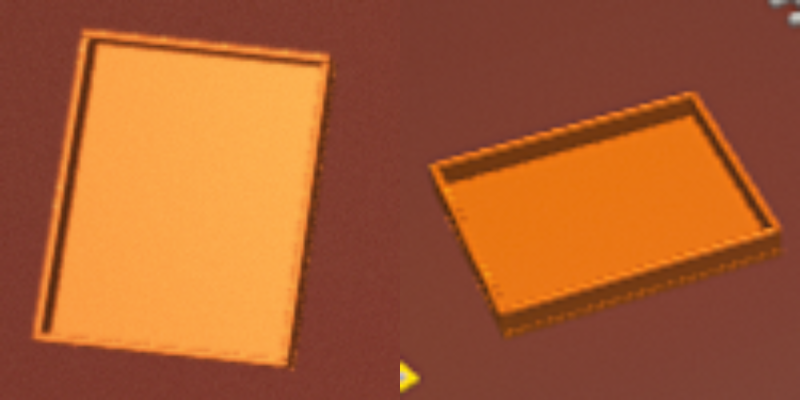

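```bash
cat >> h.py <<'E'
def rel(st,p,yaw):
    A=R.from_euler("xyz",st["tool_rot"]); 
    B=R.from_euler("xyz",[np.pi,0,yaw]); 
    return np.round(np.r_[A.inv().apply(np.array(p)-st["eef_pos"])/1000,(A.inv()*B).as_rotvec()],4)
E
python3 - <<'E'
from h import *
S=get_image("side");T=get_image("top")
tc=np.array([[83,32],[330,55],[292,367],[35,340]])/3.2+[75,145]
sc=np.array([[430,165],[695,93],[780,230],[503,315]],float); sc[:,0]-=400; sc=sc/4+[180,105]
for n,im,c in (("top",T,tc),("side",S,sc)):
    P=np.array([atz(ray(im,p),25) for p in c]); print(n,np.round(P[:,:2],1),P.mean(0),[round(np.linalg.norm(P[k]-P[k-1]),1) for k in range(4)])
    for a,b in ((0,1),(1,2),(2,3),(3,0)):
        d=P[b]-P[a]; print(np.degrees(np.arctan2(d[1],d[0])))
print(rel(ctrl.read_state(),[486,1,155],np.radians(111.5)))
E
```

```text
top [[584.5 372. ]
 [570.  213.8]
 [371.7 231.1]
 [387.9 391. ]] [478.55045926 301.9872139   25.        ] [np.float64(197.5), np.float64(158.8), np.float64(199.1), np.float64(160.7)]
-95.23600176377988
175.007877331377
84.19308224022676
-5.537583402881679
side [[387.7 391.7]
 [585.1 369.4]
 [568.1 213.5]
 [372.3 232.5]] [478.29636155 301.76554319  25.        ] [np.float64(159.9), np.float64(198.7), np.float64(156.8), np.float64(196.7)]
-6.43027635794696
-96.23680316434066
174.47606288753227
84.5048520010495
[-0.5069  0.4645  0.0763  0.     -0.     -0.6721]
```

Emit:
{"fn": "move_arm", "kwargs": {"moves": [[[-0.02,0.018,0,0,0,-0.03],[-0.055,0.05,0,0,0,-0.08],[-0.1,0.09,0,0,0,-0.14],[-0.145,0.132,0,0,0,-0.2],[-0.19,0.174,0,0,0,-0.26],[-0.235,0.215,0.01,0,0,-0.32],[-0.28,0.257,0.02,0,0,-0.38],[-0.325,0.298,0.03,0,0,-0.44],[-0.37,0.339,0.04,0,0,-0.5],[-0.41,0.376,0.05,0,0,-0.55],[-0.45,0.412,0.06,0,0,-0.6],[-0.48,0.44,0.07,0,0,-0.64],[-0.5,0.458,0.076,0,0,-0.665],[-0.507,0.4645,0.076,0,0,-0.672],[-0.507,0.4645,0.076,0,0,-0.672],[-0.507,0.4645,0.076,0,0,-0.672]]], "jaw": 1}}

```text
clock: 3.05
eef_pos: [485.7, 2.5, 155.6]
tool_rot: [3.141, -0.001, 1.948]
force: [0.3, 1.2, -0.7]
width: 85.4
```

```bash
python3 - <<'E'
from h import *
s=ctrl.read_state(); print(s["eef_pos"],s["tool_rot"],s["qpos"])
W=get_image("wrist"); cv2.imwrite("pics/w1.png",W["color"])
for d in models.place_of("wrist","blue_cover_handle"): print(d["uv"],d["score"],atz(ray(W,d["uv"],s),81))
E
```

```text
[485.67811047   2.45914138 155.63681126] [ 3.14117420e+00 -5.89785767e-04  1.94795421e+00] [ 0.01960795  0.51244258 -0.11677371  2.04212228  0.10130272  0.59209139
  1.78154182]
[168.1, 327.8] 0.92 [613.99534613 -47.95495809  81.        ]
[451.0, 77.8] 0.92 [346.21184474  78.574193    81.        ]
[276.5, 218.4] 0.9 [485.47314306   3.60566154  81.        ]
[522.2, 283.2] 0.57 [462.71881039 216.63397075  81.        ]
```

View pics/w1.png

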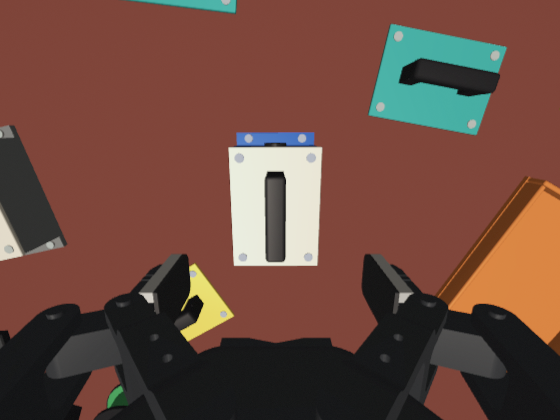

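The wrist view shows the white plate (233–322, 148–266) with the blue flange behind it and the handle centred at (276,218). It is aligned with the jaws, and measures (485.5, 3.6), which agrees with the fixed cameras.

Emit:
{"fn": "move_arm", "kwargs": {"moves": [[[0,0,0.02,0,0,0],[0,0,0.045,0,0,0],[0,0,0.065,0,0,0],[0,0,0.08,0,0,0],[0,0,0.088,0,0,0],[0,0,0.092,0,0,0],[0,0,0.092,0,0,0],[0,0,0.092,0,0,0]]], "jaw": 1}}

```text
clock: 4.15
eef_pos: [486.3, 0.9, 63.7]
tool_rot: [3.141, 0.0, 1.946]
force: [0.0, -0.3, 0.1]
width: 85.3
```

Emit:
{"fn": "move_arm", "kwargs": {"moves": [[[0,0,0,0,0,0],[0,0,0,0,0,0],[0,0,0,0,0,0],[0,0,0,0,0,0],[0,0,0,0,0,0],[0,0,0,0,0,0],[0,0,0,0,0,0],[0,0,0,0,0,0]]], "jaw": 0}}

```text
clock: 5.15
eef_pos: [486.0, 0.9, 63.5]
tool_rot: [3.141, 0.0, 1.946]
force: [-1.5, 0.6, 5.4]
width: 14.6
```

Emit:
{"fn": "move_arm", "kwargs": {"moves": [[[0,0,-0.003,0,0,0],[0,0,-0.008,0,0,0],[0,0,-0.014,0,0,0],[0,0,-0.022,0,0,0],[0,0,-0.034,0,0,0],[0,0,-0.05,0,0,0],[0,0,-0.07,0,0,0],[0,0,-0.085,0,0,0],[0,0,-0.09,0,0,0],[0,0,-0.09,0,0,0]]], "jaw": 0}}

```text
clock: 6.4
eef_pos: [486.1, 0.9, 153.7]
tool_rot: [3.141, 0.0, 1.946]
force: [-0.4, -0.1, -1.2]
width: 14.7
```

```bash
python3 - <<'E'
from h import *
s=ctrl.read_state(); print(s["eef_pos"],s["tool_rot"],s["force"],s["torque"],s["width"])
W=get_image("wrist");S=get_image("side")
cv2.imwrite("pics/w2.png",np.vstack([W["color"],]))
cv2.imwrite("pics/s2.png",cv2.resize(S["color"][130:280,180:380],(800,600)))
E
```

```text
[486.06852519   0.88464634 153.67022779] [3.14090617e+00 2.42724919e-04 1.94591635e+00] [-0.39164662 -0.11654759 -1.22720426] [-0.0738408  -0.0029607  -0.02893914] 14.689354341898136
```

View pics/w2.png

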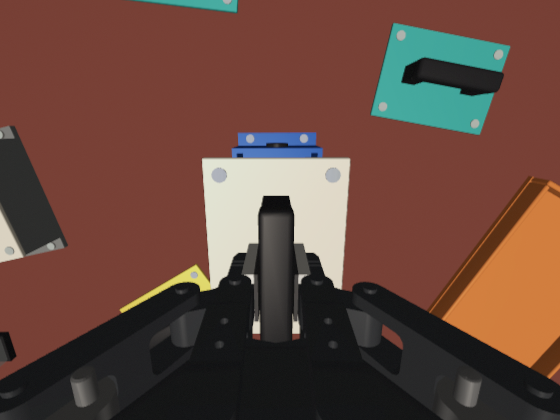

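View pics/s2.png

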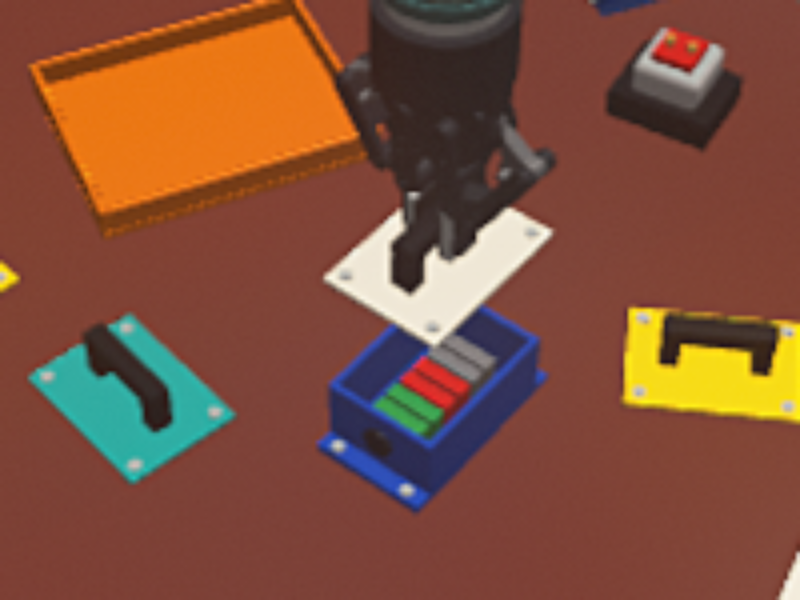

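The cover is held level and the blue box is open, with terminals showing inside. Next I carry it to the tray.

```bash
python3 - <<'E'
from h import *
print(rel(ctrl.read_state(),[478.4,301.8,140],np.radians(84.5)))
E
```

```text
[ 2.826e-01  1.036e-01  1.290e-02 -9.000e-04 -1.000e-04  4.713e-01]
```

Emit:
{"fn": "move_arm", "kwargs": {"moves": [[[0.008,0.003,0,0,0,0.014],[0.025,0.009,0,0,0,0.042],[0.05,0.018,0,0,0,0.083],[0.08,0.029,0,0,0,0.133],[0.11,0.04,0,0,0,0.183],[0.14,0.051,0,0,0,0.233],[0.17,0.062,0,0,0,0.283],[0.2,0.073,0,0,0,0.333],[0.23,0.084,0,0,0,0.383],[0.255,0.0935,0.005,0,0,0.425],[0.272,0.0997,0.01,0,0,0.453],[0.28,0.1027,0.013,0,0,0.467],[0.2826,0.1036,0.013,0,0,0.4713],[0.2826,0.1036,0.013,0,0,0.4713],[0.2826,0.1036,0.013,0,0,0.4713]]], "jaw": 0}}

```text
clock: 8.38
eef_pos: [479.1, 300.9, 140.5]
tool_rot: [3.141, 0.0, 1.473]
force: [-0.4, 0.4, -1.3]
width: 14.9
```

```bash
python3 - <<'E'
from h import *
s=ctrl.read_state(); print(s["eef_pos"],s["tool_rot"],s["force"],s["width"])
T=get_image("top");S=get_image("side")
cv2.imwrite("pics/t3.png",np.hstack([cv2.resize(T["color"][130:280,60:210],(400,400)),cv2.resize(S["color"][75:205,165:295],(400,400))]))
E
```

```text
[479.12961642 300.89477499 140.49784201] [3.14138408e+00 2.99536575e-04 1.47342701e+00] [-0.37802563  0.41803802 -1.32711338] 14.936017231668705
```

View pics/t3.png

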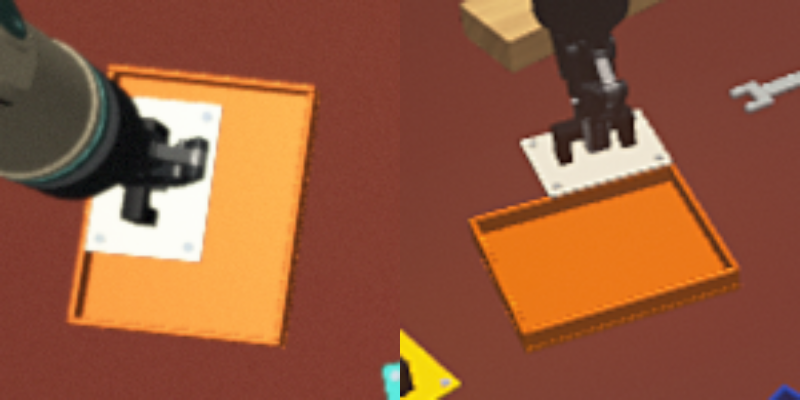

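Emit:
{"fn": "move_arm", "kwargs": {"moves": [[[0,0,0.015,0,0,0],[0,0,0.04,0,0,0],[0,0,0.065,0,0,0],[0,0,0.085,0,0,0],[0,0,0.098,0,0,0],[0,0,0.106,0,0,0],[0,0,0.11,0,0,0],[0,0,0.112,0,0,0],[0,0,0.112,0,0,0],[0,0,0.112,0,0,0]]], "jaw": 0}}

```text
clock: 9.72
eef_pos: [479.1, 302.0, 28.7]
tool_rot: [3.141, -0.001, 1.475]
force: [-0.7, -0.2, -0.7]
width: 14.7
```

Emit:
{"fn": "move_arm", "kwargs": {"moves": [[[0,0,0.001,0,0,0],[0,0,0.002,0,0,0],[0,0,0.003,0,0,0],[0,0,0.003,0,0,0]]], "jaw": 0}}

```text
clock: 10.22
eef_pos: [478.7, 301.8, 25.2]
tool_rot: [-3.141, 0.0, 1.475]
force: [0.6, 0.4, -0.9]
width: 14.4
```

Emit:
{"fn": "move_arm", "kwargs": {"moves": [[[0,0,0.0005,0,0,0],[0,0,0.001,0,0,0],[0,0,0.001,0,0,0]]], "jaw": 0}}

```text
clock: 10.6
eef_pos: [478.8, 301.8, 24.5]
tool_rot: [3.142, -0.0, 1.475]
force: [-1.1, -0.6, 2.0]
width: 14.9
```

Emit:
{"fn": "move_arm", "kwargs": {"moves": [[[0,0,0.0005,0,0,0],[0,0,0.0005,0,0,0]]], "jaw": 0}}

```text
clock: 10.85
eef_pos: [478.8, 301.8, 24.5]
tool_rot: [3.142, -0.0, 1.475]
force: [-1.6, -1.1, 7.2]
width: 14.9
```

The force is up and z has stopped at 24.5, as expected, so the cover is resting on the floor. Releasing.

Emit:
{"fn": "move_arm", "kwargs": {"moves": [[[0,0,0,0,0,0],[0,0,0,0,0,0],[0,0,0,0,0,0],[0,0,0,0,0,0],[0,0,0,0,0,0],[0,0,0,0,0,0]]], "jaw": 1}}

```text
clock: 11.6
eef_pos: [478.8, 301.8, 23.8]
tool_rot: [-3.142, 0.0, 1.475]
force: [-0.6, 0.1, 0.8]
width: 85.5
```

Emit:
{"fn": "move_arm", "kwargs": {"moves": [[[0,0,-0.01,0,0,0],[0,0,-0.03,0,0,0],[0,0,-0.06,0,0,0],[0,0,-0.095,0,0,0],[0,0,-0.13,0,0,0],[0,0,-0.16,0,0,0],[0,0,-0.175,0,0,0],[0,0,-0.18,0,0,0],[0,0,-0.18,0,0,0]]], "jaw": 1}}

```text
clock: 12.72
eef_pos: [478.4, 301.6, 203.3]
tool_rot: [-3.141, 0.001, 1.475]
force: [0.1, 0.1, -0.2]
width: 85.4
```

```bash
python3 - <<'E'
from h import *
s=ctrl.read_state(); print(s["clock"],s["eef_pos"],s["force"],s["width"])
W=get_image("wrist");S=get_image("side")
for d in models.place_of("wrist","blue_cover_handle"): print(d["uv"],d["score"],atz(ray(W,d["uv"],s),42))
cv2.imwrite("pics/w4.png",W["color"]);cv2.imwrite("pics/s4.png",S["color"])
E
```

```text
12.725 [478.42173482 301.61067098 203.25198124] [ 0.07532855  0.13078578 -0.24278552] 85.44768624872351
[13.2, 352.4] 0.91 [649.06100292 -47.40940866  42.        ]
[276.6, 193.6] 0.74 [477.42610733 303.01640064  42.        ]
[54.9, 66.8] 0.62 [332.92640415 103.0726014   42.        ]
```

View pics/w4.png

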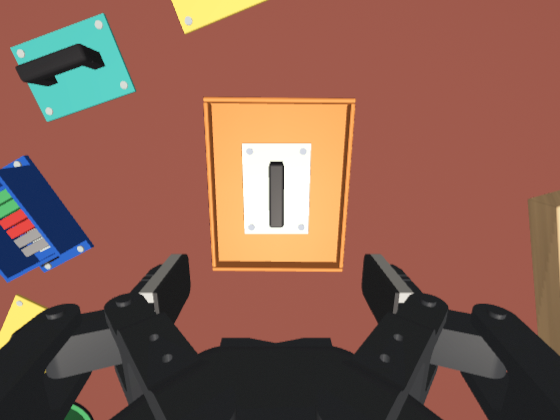

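View pics/s4.png

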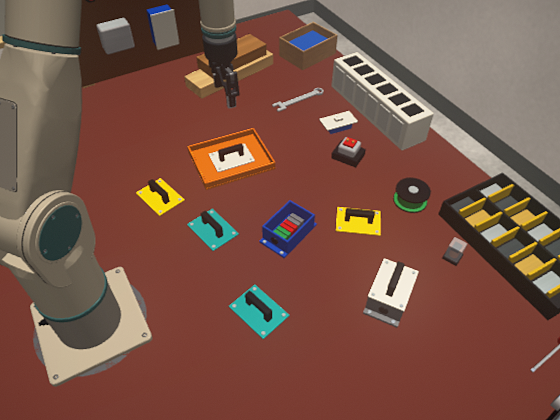

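The cover lies flat in the middle of the tray with its handle up: wrist (277,194), side (231,157). The blue box is open at side (288,228). The grey box at (392,290) and the look-alikes look unmoved.

```bash
python3 -c "
from cell import job; print(job.finish_job())"
```

```text
the job is handed in; nothing more can be done
None
```

I lifted the white cover off the blue box by its black handle and set it down in the orange tray. I let go only once it was resting on the tray floor, then handed the job in at about 13 s of the 40 s allowed.

**Final checks:** the last pictures show the cover lying flat and handle up, near the middle of the tray. The handle measured about (477, 303) mm, with the tray centre at (478, 302). The blue box is open. The grey box's cover and the yellow and turquoise look-alikes appear where they were. The gripper was open and clear of everything, and forces stayed under about 8 N in every reading.

**Disagreements:**
- **Handle position:** the network's first side-view position for the blue handle was about 12 mm off. I used the plate corners instead, and those agreed to about 2 mm between the two fixed cameras.
- **Grip width:** the gripper read 14.4 to 14.9 mm on the 16 mm bar, but the grip held.

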